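# Lock the lid of the long clear box

## Task

The long clear box with the white ramekins is packed: lock its lid by swinging the steel lever on top a quarter turn anticlockwise (seen from above), up over its cam until it drops into the low notch and points to the box's front lip, then let go. Leave the lever of the square box open, as it is.

Things in the scene. Friction and masses are not known exactly. Their poses are not given: they have to be found in the camera images.
- long_box: Long clear box, white lid, 170 (x) x 250 (y) mm, lid top 110 mm above the counter, three white ramekins inside; heavy, does not move. Origin: centre of its underside; -x is the front (thumb lip on the lid's edge), y along its length, z up. Its lever's vertical pivot is at x = +20, y = -20 mm. The lid is bare but for the lever and a cam collar within 30 mm of the pivot.
- long_blade (a point): Middle of the top of that lever's steel blade, 57.5 mm out from the pivot and at the start 34 mm above the lid; moves with it, z up, y outward from the pivot. The blade runs from 30 to 85 mm from the pivot, 12 mm wide, 22 mm high, its underside 12 mm above the lid at the start. Hub: radius 14 mm, top 40 mm above the lid.
- long_latch (a joint): Lever angle, rad, growing anticlockwise from above. Starts open at 0 to 0.25; 0 points along the box's +y, 1.57 (stop) along its -x. Turning raises it on a sprung cam by up to 8 mm, flat crest from 1.05 to 1.15; beyond, the spring pulls it into the notch (rests at 1.48 to 1.57), 2 mm below its start height. Let go earlier, it stays or slips back. Takes up to about 5 N at the blade.
- square_latch (a joint): Angle of the same kind of lever on the other clear box, which is square, 170 x 170 mm, lid top 75 mm high, metal capsules inside; same meaning. Starts open, 0 to 0.25, and must stay open. The two boxes stand left and right of each other, about 0.4 to 0.55 m apart, in either order.

How it is judged:
By the outcome, as a careful person would: the job done as asked, in the order asked, and still so for the second after the job is handed in, with the robot touching nothing.
It also fails if it takes over 35 s, if anything falls off the work surface, if the arm or the gripper's body presses on something with over 40 N, if the wrist force passes 120 N, or if a joint passes its speed limit or range.

## Robot

A 6-joint arm with a two-finger parallel gripper is mounted at the origin on the work surface. World frame = base frame: x ahead of the robot, y to its left, z up, the work surface at z = 0. Lengths are in m, angles in rad, forces in N, time in s.
With the tool pointing down it reaches from about 0.35 to 0.775 m from the base axis. Payload 5.5 kg.
Tool frame: the origin (TCP) lies midway between the tips of the shut fingers; the grasp point (between the pads) lies 19 mm behind it (env.hold_point_z is the distance from the TCP to the grasp point, in m); z points along the fingers, y is the line along which they close (so a half turn about z gives the same grasp; the last joint's range is limited). The gripper opens to 85 mm and grips with 20 to 120 N. Pads are 22 mm wide; open, the fingers measure 114 mm over their backs; the gripper's body (76 mm by 85 mm) begins 54 mm behind the grasp point. The pads swing forward as they close: fully open they stand 13 mm farther back than shut.
Start: joints at [1.153, 0.313, 0.046, 1.304, 0, 1.431], TCP at [0.158, 0.553, 0.231] pointing down, gripper open.
Joint ranges: [-2.76, 2.76], [-0.86, 1.69], [-1.03, 1.26], [-2.2, 2.34], [-1.47, 1.5], [-3.14, 3.14]. Speed limits (rad/s): [2.57, 2.57, 3.14, 3.14, 3.14, 3.14].

## Interface

Orientations are given as a unit quaternion [w, x, y, z].
In Python, from workcell import env, read_camera gives the robot as it stands. The module is installed in compiled form; this text tells all that it offers.
- The arm moves only by the tool carry_out, never from a script. Its argument "moves" is a list of rows, each an object of numbers: "tx", "ty", "tz": the shift along the world's x, y, z in cm; "wx", "wy", "wz": the turn, a rotation vector about the world's x, y, z in rad; "claw": the closure, from -1 (fully open) to 1 (shut). A call has 1 to 8 rows; each row shifts and turns the commanded pose from where the row before left it; what a row does not reach is not made up. A row lasts 1/8 s, in which the tool goes at most 62.5 mm and 10.7 degrees, less where a joint would pass 70% of its speed; a pose out of reach is approached as far as the arm can. A call is refused whole if a number of a shift passes 6.25 or a number of a turn 0.188, either way. A call with a gripper value outside its range is refused whole. The fingers move at their own pace and stop on an object; "newtons" is the grip in N (left out, the last holds). Time passes only in rows, so rows that do not move let the fingers close. It gives the time, the measured TCP pose, the force, the opening and the grip force at its end, in the units of the state.
- env.get_state(): the state, without advancing time (a new reading comes with each control period).
- read_camera(name): name is "scene" or "top" or "wrist"; returns a dict with "image" (384x512x3 uint8, blue, green, red), "z_map" (384x512 float32, m along the optical axis (not along the pixel's ray), 0 where there is no reading), "fx", "fy", "cx", "cy" (pixels), "camera_from_world" (4x4, takes a point from world to camera coordinates); the wrist camera has in their place "hand_eye" (4x4, takes a point from camera to tool coordinates, whose origin is the TCP and whose axes are the flange's). Camera axes: x right, y down, z forward; pixel columns grow to the right and rows downward; lengths in m; the calibration is good to about 2 mm. A picture is of the moment at which its call begins: read the wrist's pose just before it.
- env.hand_in(): hands the job in; it is judged then, once.
The state is a dict: "clock": time; "joint_pos": joint angles; "qvel": joint speeds; "tau": joint torques, N m; "tcp_pos": TCP position; "orientation": TCP orientation; "wrist_force": force on the tool from outside, world axes, zero at the start; "ft_torque": the same for the moment, N m; "finger_gap": finger opening in m; "grip_force": force on a finger pad.
Only numpy, scipy, OpenCV 4.12 (cv2) and the standard library are available. Lean on these libraries where they do the work, as an engineer would, in place of code of your own. Each camera call takes 0.05 s, during which the arm holds its last target. There are 200 camera calls.

## Working session

There is one attempt and no reset: what is moved stays moved. The work goes in short steps, Python scripts to look and compute and a tool call to move; the robot and the scene stay as the last step left them, time stands still between calls to the robot, and variables do not carry over. Pictures are saved under pics/ and viewed, at most 10 in all, crops included, and the job is handed in when it is done.

Besides the shell and the picture viewer there is one more tool, called after ">>>" as name(argument=value, ...) on one line, values as JSON. carry_out: Moves the arm, as the interface text tells. Its arguments: {"type":"object","properties":{"moves":{"type":"array","items":{"type":"object","properties":{"tx":{"type":"number"},"ty":{"type":"number"},"tz":{"type":"number"},"wx":{"type":"number"},"wy":{"type":"number"},"wz":{"type":"number"},"claw":{"type":"number"}}}},"newtons":{"type":"number"}},"required":["moves"]}

```bash
mkdir -p pics; cat > h.py <<'E'
import numpy as np, cv2
from workcell import env, read_camera
def snap(name, fn):
    s=env.get_state(); c=read_camera(name); np.savez(f'pics/{fn}.npz',**{k:v for k,v in c.items()},tcp=s['tcp_pos'],q=s['orientation'])
    cv2.imwrite(f'pics/{fn}.png',c['image']); return c
def world(fn,u,v,z=None):
    "pixel -> world: by depth, or on plane z"
    c=np.load(f'pics/{fn}.npz'); T=np.linalg.inv(c['camera_from_world'])
    r=np.array([(u-c['cx'])/c['fx'],(v-c['cy'])/c['fy'],1])
    if z is None:
        d=c['z_map'][int(v),int(u)]
    else: d=(z-T[2,3])/(T[:3,:3]@r)[2]
    return T[:3,:3]@(r*d)+T[:3,3]
E
python3 - <<'E'
from h import *
print(env.get_state())
a=snap('scene','s0');b=snap('top','t0')
for c in(a,b):print(c['fx'],np.linalg.inv(c['camera_from_world']).round(3))
cv2.imwrite('pics/both.png',cv2.resize(np.vstack([a['image'],b['image']]),(800,1200)))
E
```

```text
{'clock': 0.0, 'joint_pos': array([1.15339721e+00, 3.14034276e-01, 4.49902570e-02, 1.30359091e+00,
       1.79178087e-05, 1.43119964e+00]), 'qvel': array([ 4.42347919e-04,  8.34688139e-04, -3.46544178e-04,  9.46444004e-04,
       -8.86831921e-05,  8.36858084e-04]), 'tau': array([-2.52881064e-04, -4.80626106e+01,  2.98532277e+01,  1.92715251e-02,
       -1.48055597e-04, -1.91742430e-06]), 'tcp_pos': array([0.15748689, 0.55249175, 0.2303942 ]), 'orientation': array([-2.61340356e-04,  1.38454944e-01,  9.90368307e-01, -8.81416968e-04]), 'wrist_force': array([-0.60216144, -0.41866623, -0.12335385]), 'ft_torque': array([-0.00725434, -0.00705026, -0.03648457]), 'grip_force': 0.0, 'finger_gap': 0.08537713865290161}
377.3571380760224 [[-0.66   0.531 -0.531  1.03 ]
 [ 0.751  0.472 -0.461  0.393]
 [ 0.006 -0.703 -0.711  0.727]
 [ 0.     0.     0.     1.   ]]
376.548358145011 [[-0.125 -0.966  0.227  0.421]
 [-0.992  0.122 -0.027  0.007]
 [-0.001 -0.229 -0.974  0.855]
 [ 0.     0.     0.     1.   ]]
```

View pics/s0.png

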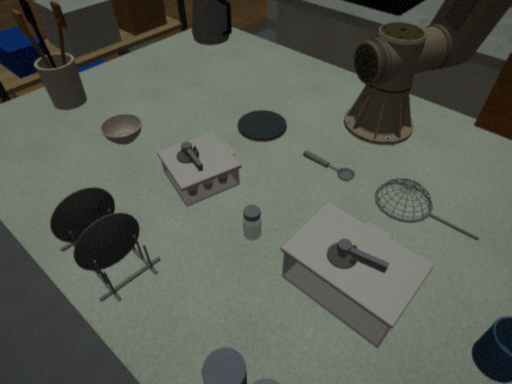

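View pics/t0.png

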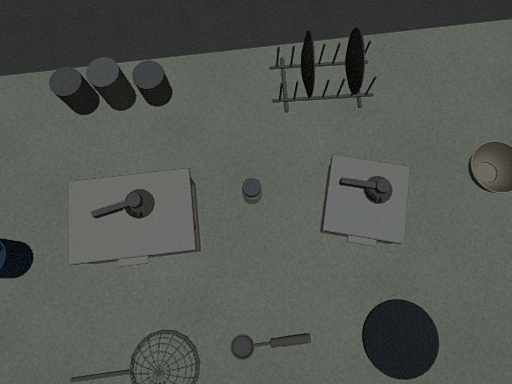

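The top view shows the long box at left (lid corners about (68,182), (190,168), (197,250), (70,264), lip at (133,261)). Its lever hub is at about (135,200) and the blade tip at (95,214). The square box is at right. Next I'll enlarge both views of the long box.

```bash
python3 - <<'E'
from h import *
def crop(fn,x0,y0,w,h,k):
    i=cv2.imread(f'pics/{fn}.png')[y0:y0+h,x0:x0+w]; i=cv2.resize(i,None,fx=k,fy=k,interpolation=cv2.INTER_CUBIC)
    return np.clip(i.astype(float)*1.6,0,255).astype(np.uint8)
cv2.imwrite('pics/t0c.png',crop('t0',60,155,150,115,5))
cv2.imwrite('pics/s0c.png',crop('s0',275,195,160,120,5))
E
```

```text
(no output)
```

View pics/t0c.png

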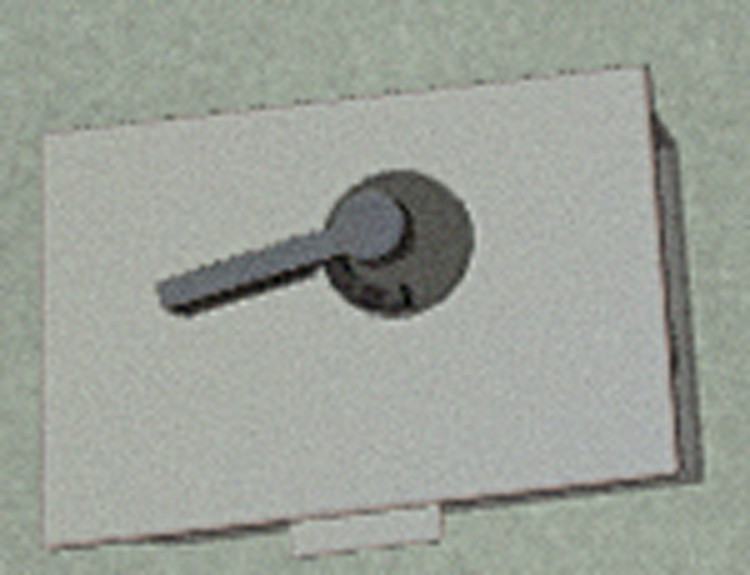

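View pics/s0c.png

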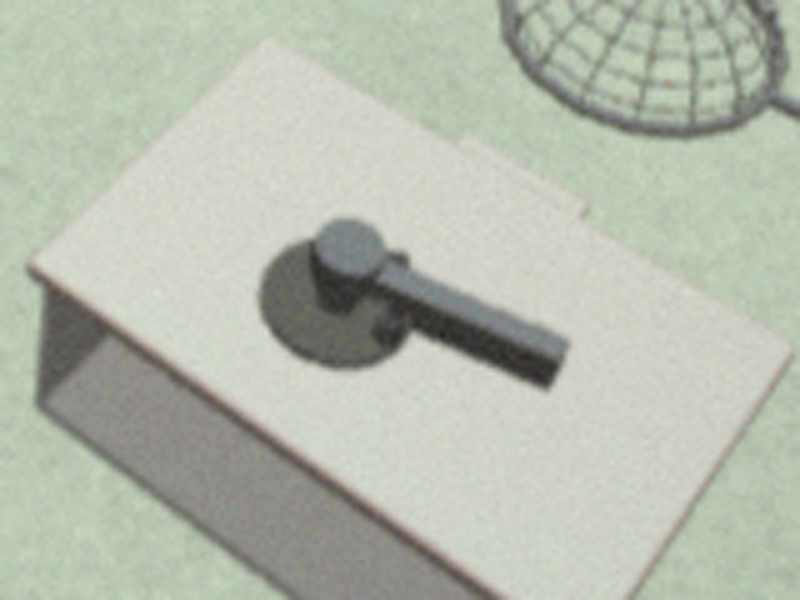

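The crops (scale 5) show the whole lever. In the top crop the hub top is at (370,228), the blade tip top at (166,293), and the lid corners at (45,132), (648,66), (678,472) and (47,548). In the scene crop the hub top is at (350,247), the tip top at (560,355), and the corners at (268,38), (32,268) and (792,350). I'll triangulate from these.

```bash
python3 - <<'E'
from h import *
T,S=np.load('pics/t0.npz'),np.load('pics/s0.npz')
P=lambda c:np.array([[c['fx'],0,c['cx']],[0,c['fy'],c['cy']],[0,0,1]])@c['camera_from_world'][:3]
px=lambda p,o:np.array(o)+(np.array(p)+.5)/5-.5
pairs=dict(hub=((370,228),(350,247)),tip=((166,293),(560,355)),cBR=((648,66),(32,268)),cFR=((678,472),(268,38)),cFL=((47,548),(792,350)))
for k,(a,b) in pairs.items():
    a,b=px(a,(60,155)),px(b,(275,195))
    X=cv2.triangulatePoints(P(T),P(S),a,b).ravel();X=X[:3]/X[3]
    r=[np.linalg.norm((lambda h:h[:2]/h[2])(P(c)@np.r_[X,1])-p) for c,p in((T,a),(S,b))]
    print(k,X.round(4),np.round(r,2),'depth T',world('t0',*a.round()).round(4),'S',world('s0',*b.round()).round(4))
cs=[world('t0',*px(p,(60,155)),z=.11) for p in((45,132),(648,66),(678,472),(47,548))]
for c in cs:print(c.round(4))
print('centre',np.mean(cs,0)); d=cs[0]-cs[1]+cs[3]-cs[2]; yaw=np.arctan2(-d[0],d[1]); print('yaw',yaw,np.linalg.norm(d)/2,np.linalg.norm(cs[0]-cs[3]))
R=np.array([[np.cos(yaw),-np.sin(yaw)],[np.sin(yaw),np.cos(yaw)]]);print('pivot',np.mean(cs,0)[:2]+R@[.02,-.02])
E
```

```text
hub [0.599  0.2274 0.147 ] [0.27 0.27] depth T [0.5988 0.2252 0.1501] S [0.5988 0.2286 0.1478]
tip [0.5848 0.3094 0.14  ] [0.55 0.59] depth T [0.5857 0.3081 0.1398] S [0.5857 0.3114 0.1417]
cBR [0.6629 0.1237 0.1053] [1.07 1.1 ] depth T [0.6974 0.1383 0.001 ] S [0.663  0.1265 0.1081]
cFR [0.4951 0.1248 0.1071] [0.57 0.5 ] depth T [0.4956 0.1241 0.1078] S [ 0.401   0.0784 -0.0007]
cFL [0.4971 0.3717 0.1066] [0.23 0.24] depth T [0.4971 0.3686 0.1122] S [0.5005 0.3725 0.11  ]
[0.6656 0.3686 0.11  ]
[0.6626 0.1211 0.11  ]
[0.4954 0.1234 0.11  ]
[0.4969 0.3697 0.11  ]
centre [0.58010955 0.24568178 0.11      ]
yaw -0.009188392165624441 0.2468963198130463 0.16862736924437818
pivot [0.59992494 0.22549886]
```

```bash
cat >> h.py <<'E'
piv=np.array([.5995,.2265]); yaw=-.009
def tgt(th,gap,r=.062):
    f=th+yaw; return piv+r*np.array([-np.sin(f),np.cos(f)])+(.017+gap)*np.array([np.cos(f),np.sin(f)])
def toolang():
    q=env.get_state()['orientation']; return (np.arctan2(-2*q[1]*q[2],q[2]**2-q[1]**2))
E
python3 - <<'E'
from h import *
s=env.get_state();print(toolang(), (tgt(.18,.018)-s['tcp_pos'][:2])*100, .171-toolang())
print('height of tubes', [world('t0',u,v).round(3) for u,v in((68,76),(103,68),(148,72),(252,184))])
p=tgt(.18,.018)
for a in np.r_[.18,np.arange(.22,1.52,.08)]:
    n=tgt(a,0);print(round(a,2),((n-p)*100).round(2));p=n
E
```

```text
-0.27786684497044833 [ 46.5899111  -25.89842022] 0.4488668449704484
height of tubes [array([0.912, 0.372, 0.099]), array([0.909, 0.287, 0.12 ]), array([0.906, 0.198, 0.089]), array([0.421, 0.007, 0.855])]
0.18 [-1.77 -0.31]
0.22 [-0.26  0.02]
0.3 [-0.51  0.01]
0.38 [-0.51 -0.03]
0.46 [-0.51 -0.07]
0.54 [-0.5  -0.11]
0.62 [-0.49 -0.15]
0.7 [-0.48 -0.19]
0.78 [-0.46 -0.23]
0.86 [-0.44 -0.27]
0.94 [-0.42 -0.3 ]
1.02 [-0.39 -0.33]
1.1 [-0.36 -0.36]
1.18 [-0.33 -0.39]
1.26 [-0.3  -0.42]
1.34 [-0.27 -0.44]
1.42 [-0.23 -0.46]
1.5 [-0.19 -0.48]
```

>>> carry_out(moves=[{"tx": 3.9,"ty": -2.1,"wz": 0.056,"claw": 1},{"tx": 3.9,"ty": -2.1,"wz": 0.056,"claw": 1},{"tx": 3.9,"ty": -2.1,"wz": 0.056,"claw": 1},{"tx": 3.9,"ty": -2.1,"wz": 0.056,"claw": 1},{"tx": 3.9,"ty": -2.1,"wz": 0.056,"claw": 1},{"tx": 3.9,"ty": -2.1,"wz": 0.056,"claw": 1},{"tx": 3.9,"ty": -2.1,"wz": 0.056,"claw": 1},{"tx": 3.9,"ty": -2.1,"wz": 0.056,"claw": 1}], newtons=40)

```text
invalid input at $.moves[0]: expected keys tx, ty, tz, wx, wy, wz, claw
```

>>> carry_out(moves=[{"tx": 3.9,"ty": -2.2,"claw": 1},{"tx": 3.9,"ty": -2.2,"claw": 1},{"tx": 3.9,"ty": -2.3,"claw": 1},{"tx": 3.7,"ty": -2.4,"claw": 1},{"claw": 1},{"claw": 1}])

```text
invalid input at $.moves[0]: expected keys tx, ty, tz, wx, wy, wz, claw
```

```bash
python3 - <<'E'
from h import *
s=env.get_state();print(s['clock'],s['tcp_pos'],toolang(),s['orientation'],s['finger_gap'],s['wrist_force'],(tgt(.18,.018)-s['tcp_pos'][:2])*100)
a=snap('wrist','w1')['image'];b=snap('scene','s1')['image'][170:314,240:432]
cv2.imwrite('pics/v1.png',np.hstack([np.clip(cv2.resize(x,(400,300))*1.6,0,255).astype(np.uint8) for x in(a,b)]))
E
```

```text
0.1 [0.15754001 0.55253581 0.23047959] -0.27786684497044833 [-2.17895883e-04  1.38486845e-01  9.90363922e-01 -8.05069134e-04] 0.08550306326632623 [ 0.43744409 -0.74571743 -0.20547774] [ 46.5899111  -25.89842022]
```

View pics/v1.png

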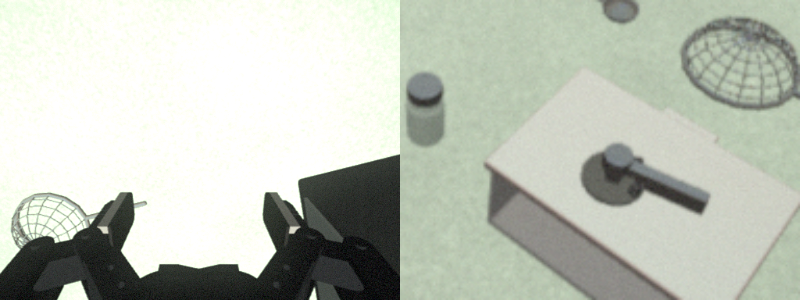

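The calls were refused because every row needs all its keys. The picture confirms nothing moved: the lever is still open, with its hub at (618,157) and tip at (705,198) in the right half. I'll resend complete rows.

>>> carry_out(moves=[{"tx": 3.9,"ty": -2.1,"tz": 0,"wx": 0,"wy": 0,"wz": 0.056,"claw": 1},{"tx": 3.9,"ty": -2.1,"tz": 0,"wx": 0,"wy": 0,"wz": 0.056,"claw": 1},{"tx": 3.9,"ty": -2.1,"tz": 0,"wx": 0,"wy": 0,"wz": 0.056,"claw": 1},{"tx": 3.9,"ty": -2.1,"tz": 0,"wx": 0,"wy": 0,"wz": 0.056,"claw": 1},{"tx": 3.9,"ty": -2.1,"tz": 0,"wx": 0,"wy": 0,"wz": 0.056,"claw": 1},{"tx": 3.9,"ty": -2.1,"tz": 0,"wx": 0,"wy": 0,"wz": 0.056,"claw": 1},{"tx": 3.9,"ty": -2.1,"tz": 0,"wx": 0,"wy": 0,"wz": 0.056,"claw": 1},{"tx": 3.9,"ty": -2.1,"tz": 0,"wx": 0,"wy": 0,"wz": 0.056,"claw": 1}], newtons=40)

```text
clock: 1.2
tcp_pos: [0.4708, 0.3841, 0.2311]
orientation: [-0.0, -0.086, 0.996, 0.0]
wrist_force: [0.3, -0.2, -0.1]
finger_gap: -0.0001
grip_force: 0.0
```

>>> carry_out(moves=[{"tx": 3.9,"ty": -2.2,"tz": 0,"wx": 0,"wy": 0,"wz": 0,"claw": 1},{"tx": 3.9,"ty": -2.2,"tz": 0,"wx": 0,"wy": 0,"wz": 0,"claw": 1},{"tx": 3.9,"ty": -2.3,"tz": 0,"wx": 0,"wy": 0,"wz": 0,"claw": 1},{"tx": 3.7,"ty": -2.4,"tz": 0,"wx": 0,"wy": 0,"wz": 0,"claw": 1},{"tx": 0,"ty": 0,"tz": 0,"wx": 0,"wy": 0,"wz": 0,"claw": 1},{"tx": 0,"ty": 0,"tz": 0,"wx": 0,"wy": 0,"wz": 0,"claw": 1}])

```text
clock: 1.95
tcp_pos: [0.6233, 0.2939, 0.2307]
orientation: [-0.001, -0.085, 0.996, 0.0]
wrist_force: [0.4, 0.6, 0.1]
finger_gap: 0.0
grip_force: 0.0
```

```bash
python3 - <<'E'
from h import *
s=env.get_state();print(s['clock'],s['tcp_pos'],toolang(),s['orientation'],s['finger_gap'],s['wrist_force'],(tgt(.18,.018)-s['tcp_pos'][:2])*100)
a=snap('wrist','w2')['image'];b=snap('scene','s2')['image'][170:314,240:432]
cv2.imwrite('pics/v2.png',np.hstack([np.clip(cv2.resize(x,(400,300))*k,0,255).astype(np.uint8) for x,k in((a,1),(b,1.6))]))
E
```

```text
1.95 [0.62332352 0.2938802  0.23072679] 0.16975692672492074 [-6.96608608e-04 -8.47765636e-02  9.96399742e-01  5.30522774e-05] 2.985050144785998e-05 [0.40466901 0.62968232 0.08167393] [ 0.01155986 -0.03285855]
```

View pics/v2.png

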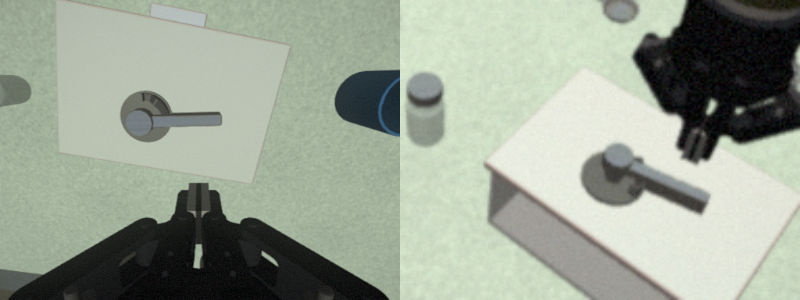

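The wrist view shows the lever straight ahead of the shut fingers: hub (139,122), tip (221,119), fingers at (198,190) on the far (+x) side, and lip at the top. The pose is as planned, so I'll descend beside the blade.

>>> carry_out(moves=[{"tx": 0,"ty": 0,"tz": -3,"wx": 0,"wy": 0,"wz": 0,"claw": 1},{"tx": 0,"ty": 0,"tz": -3,"wx": 0,"wy": 0,"wz": 0,"claw": 1},{"tx": 0,"ty": 0,"tz": -2.5,"wx": 0,"wy": 0,"wz": 0,"claw": 1},{"tx": 0,"ty": 0,"tz": -1.8,"wx": 0,"wy": 0,"wz": 0,"claw": 1},{"tx": 0,"ty": 0,"tz": 0,"wx": 0,"wy": 0,"wz": 0,"claw": 1},{"tx": -0.6,"ty": -0.1,"tz": 0,"wx": 0,"wy": 0,"wz": 0,"claw": 1},{"tx": -0.6,"ty": -0.1,"tz": 0,"wx": 0,"wy": 0,"wz": 0,"claw": 1},{"tx": 0,"ty": 0,"tz": 0,"wx": 0,"wy": 0,"wz": 0,"claw": 1}])

```text
clock: 3.05
tcp_pos: [0.6114, 0.2922, 0.1295]
orientation: [0.001, -0.085, 0.996, 0.0]
wrist_force: [0.4, 0.0, -0.3]
finger_gap: -0.0001
grip_force: 0.0
```

>>> carry_out(moves=[{"tx": -0.6,"ty": -0.1,"tz": 0,"wx": 0,"wy": 0,"wz": 0,"claw": 1},{"tx": -0.3,"ty": 0,"tz": 0,"wx": 0,"wy": 0,"wz": 0.04,"claw": 1},{"tx": -0.5,"ty": 0,"tz": 0,"wx": 0,"wy": 0,"wz": 0.08,"claw": 1},{"tx": -0.5,"ty": 0,"tz": 0,"wx": 0,"wy": 0,"wz": 0.08,"claw": 1},{"tx": -0.5,"ty": -0.1,"tz": 0,"wx": 0,"wy": 0,"wz": 0.08,"claw": 1}])

```text
clock: 3.68
tcp_pos: [0.5907, 0.291, 0.1297]
orientation: [0.004, -0.224, 0.975, 0.001]
wrist_force: [4.9, 2.9, 2.2]
finger_gap: 0.0002
grip_force: 2.9
```

```bash
python3 - <<'E'
from h import *
s=env.get_state();print(s['clock'],s['tcp_pos'],toolang()-yaw,s['wrist_force'],(tgt(.46,0)-s['tcp_pos'][:2])*100)
a=snap('wrist','w3')['image'];b=snap('scene','s3')['image'][170:314,240:432]
cv2.imwrite('pics/v3.png',np.hstack([np.clip(cv2.resize(x,(400,300))*k,0,255).astype(np.uint8) for x,k in((a,1),(b,1.6))]))
E
```

```text
3.675 [0.59065467 0.29104775 0.12974389] 0.46150206221246926 [4.90113208 2.94236462 2.23409524] [-0.28781507 -0.13373051]
```

View pics/v3.png

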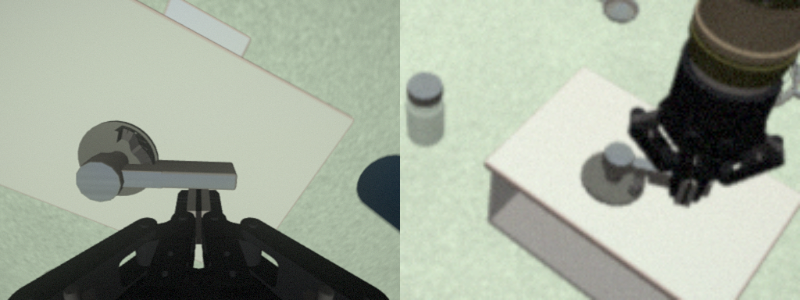

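The blade rests flat on the fingers (wrist view, from (120,178) to (236,178)) and is turning with them at about 6 N. I'll carry on along the arc.

>>> carry_out(moves=[{"tx": -0.5,"ty": -0.1,"tz": 0,"wx": 0,"wy": 0,"wz": 0.08,"claw": 1},{"tx": -0.5,"ty": -0.15,"tz": 0,"wx": 0,"wy": 0,"wz": 0.08,"claw": 1},{"tx": -0.5,"ty": -0.2,"tz": 0,"wx": 0,"wy": 0,"wz": 0.08,"claw": 1},{"tx": -0.45,"ty": -0.25,"tz": 0,"wx": 0,"wy": 0,"wz": 0.08,"claw": 1},{"tx": -0.45,"ty": -0.25,"tz": 0,"wx": 0,"wy": 0,"wz": 0.08,"claw": 1},{"tx": -0.4,"ty": -0.3,"tz": 0,"wx": 0,"wy": 0,"wz": 0.08,"claw": 1},{"tx": -0.4,"ty": -0.35,"tz": 0,"wx": 0,"wy": 0,"wz": 0.08,"claw": 1}])

```text
clock: 4.65
tcp_pos: [0.5591, 0.2775, 0.1312]
orientation: [0.005, -0.485, 0.874, 0.001]
wrist_force: [6.1, 11.1, 6.5]
finger_gap: -0.0001
grip_force: 6.8
```

>>> carry_out(moves=[{"tx": -0.35,"ty": -0.35,"tz": 0,"wx": 0,"wy": 0,"wz": 0.08,"claw": 1},{"tx": -0.35,"ty": -0.4,"tz": 0,"wx": 0,"wy": 0,"wz": 0.08,"claw": 1},{"tx": -0.3,"ty": -0.4,"tz": 0,"wx": 0,"wy": 0,"wz": 0.08,"claw": 1},{"tx": -0.25,"ty": -0.45,"tz": 0,"wx": 0,"wy": 0,"wz": 0.08,"claw": 1},{"tx": 0,"ty": 0,"tz": 0,"wx": 0,"wy": 0,"wz": 0,"claw": 1}])

```text
clock: 5.28
tcp_pos: [0.5426, 0.2576, 0.1282]
orientation: [-0.001, -0.616, 0.788, 0.0]
wrist_force: [1.1, -0.0, -0.2]
finger_gap: 0.0
grip_force: 0.0
```

```bash
python3 - <<'E'
from h import *
s=env.get_state();print(s['clock'],s['tcp_pos'],toolang()-yaw,s['wrist_force'],(tgt(1.34,0)-s['tcp_pos'][:2])*100)
a=snap('wrist','w4')['image'];b=snap('scene','s4')['image'][170:314,240:432]
cv2.imwrite('pics/v4.png',np.hstack([np.clip(cv2.resize(x,(400,300))*k,0,255).astype(np.uint8) for x,k in((a,1),(b,1.6))]))
E
```

```text
5.275 [0.5425912  0.2575671  0.12819384] 1.3370033444654783 [ 1.07226303 -0.04702327 -0.21745376] [0.07204304 0.01717684]
```

View pics/v4.png

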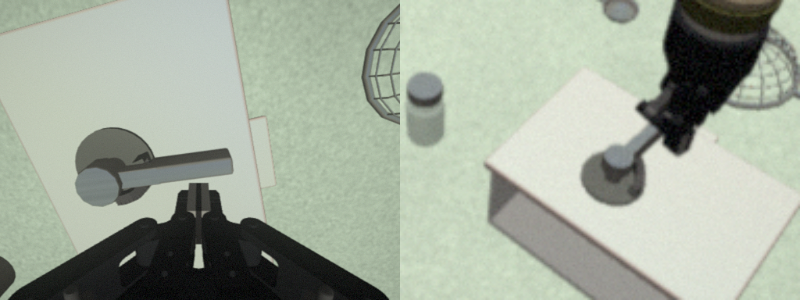

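The force has dropped to zero and the blade has snapped ahead of the fingers (wrist view, hub (100,185) to tip (232,160)). It now points to the lip, roughly 0.19 rad beyond the tool. I'll back away sideways, then go up, and check.

>>> carry_out(moves=[{"tx": 0.3,"ty": 1.5,"tz": 0,"wx": 0,"wy": 0,"wz": 0,"claw": 1},{"tx": 0.3,"ty": 1.5,"tz": 0,"wx": 0,"wy": 0,"wz": 0,"claw": 1},{"tx": 0,"ty": 0,"tz": 3,"wx": 0,"wy": 0,"wz": 0,"claw": 1},{"tx": 0,"ty": 0,"tz": 4,"wx": 0,"wy": 0,"wz": 0,"claw": 1},{"tx": -1,"ty": 4,"tz": 4,"wx": 0,"wy": 0,"wz": 0,"claw": 1},{"tx": -3,"ty": 4,"tz": 2,"wx": 0,"wy": 0,"wz": 0,"claw": 1},{"tx": -4,"ty": 4,"tz": 0,"wx": 0,"wy": 0,"wz": 0,"claw": 1},{"tx": -4,"ty": 4,"tz": 0,"wx": 0,"wy": 0,"wz": 0,"claw": 1}])

```text
clock: 6.38
tcp_pos: [0.4281, 0.4505, 0.2587]
orientation: [0.001, -0.617, 0.787, 0.0]
wrist_force: [0.3, 0.5, 0.4]
finger_gap: 0.0
grip_force: 0.0
```

>>> carry_out(moves=[{"tx": -4,"ty": 4,"tz": 0,"wx": 0,"wy": 0,"wz": 0,"claw": 1},{"tx": -4,"ty": 3,"tz": 0,"wx": 0,"wy": 0,"wz": 0,"claw": 1},{"tx": -4,"ty": 3,"tz": 0,"wx": 0,"wy": 0,"wz": 0,"claw": 1},{"tx": 0,"ty": 0,"tz": 0,"wx": 0,"wy": 0,"wz": 0,"claw": 1},{"tx": 0,"ty": 0,"tz": 0,"wx": 0,"wy": 0,"wz": 0,"claw": 1}])

```text
clock: 7.0
tcp_pos: [0.3088, 0.5487, 0.2581]
orientation: [0.0, -0.618, 0.786, -0.0]
wrist_force: [-0.7, -0.3, 1.0]
finger_gap: 0.0005
grip_force: 0.0
```

```bash
python3 - <<'E'
from h import *
s=env.get_state();print(s['clock'],s['tcp_pos'],s['wrist_force'],np.abs(s['qvel']).max())
b=snap('scene','s5')['image'][170:314,240:432];a=snap('top','t5')['image'][155:305,60:260]
cv2.imwrite('pics/v5.png',np.hstack([np.clip(cv2.resize(x,(400,300),interpolation=cv2.INTER_CUBIC)*1.6,0,255).astype(np.uint8) for x in(a,b)]))
E
```

```text
7.0 [0.30878179 0.54873414 0.25813918] [-0.74532489 -0.28488826  1.03864306] 0.033630765550685525
```

View pics/v5.png

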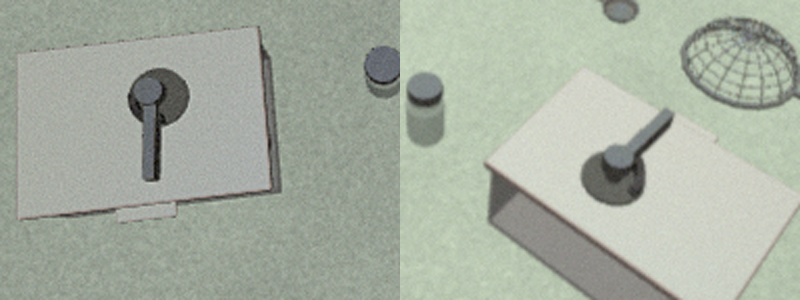

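The lever now points to the lip (top view: hub (147,91), tip (150,179); scene view: hub (619,157), tip (668,113)). Before handing in I'll check its angle and height.

```bash
python3 - <<'E'
from h import *
t=lambda u,v,z:world('t5',60+(u+.5)/2-.5,155+(v+.5)/2-.5,z)
h,p=t(147,91,.148),t(150,179,.142);d=p-h;print(h,p,np.arctan2(-d[0],d[1])-yaw)
c,o=np.load('pics/s5.npz'),np.load('pics/s0.npz')
def pt(f,u,v):return world(f,240+u/400*192,170+v/300*144)
print('blade top z now',[pt('s5',u-400,v)[2].round(4) for u,v in((640,138),(648,131),(655,125))],'before',[pt('s0',u-400,v)[2].round(4) for u,v in((655,174),(670,181),(685,187))])
# finer: blade pixels from the depth map
z=np.load('pics/t5.npz')['z_map'];P=np.array([world('t5',u,v) for u in range(120,150) for v in range(190,250)])
m=(P[:,2]>.13)&(np.hypot(*(P[:,:2]-piv).T)>.03)&(P[:,0]<.58)&(np.abs(P[:,1]-.226)<.04);Q=P[m]
print(len(Q),np.median(Q[:,2]),Q.mean(0)); f=np.polyfit(Q[:,0],Q[:,1],1);print('angle',np.pi/2-np.arctan(-f[0])*-1-yaw if 0 else np.pi/2+np.arctan(-f[0])-yaw)
E
```

```text
[0.59903331 0.22734273 0.148     ] [0.51532631 0.23064323 0.142     ] 1.5403875247775434
blade top z now [np.float64(0.1399), np.float64(0.1398), np.float64(0.1394)] before [np.float64(0.1406), np.float64(0.1417), np.float64(0.1427)]
226 0.14086143975433973 [0.54186163 0.23001787 0.1400558 ]
angle 1.658539859790996
```

```bash
python3 -c "
from h import *
print(env.hand_in())"
```

```text
the job is handed in; nothing more can be done
None
```

The long box's lever is locked in its low notch, measured at about 1.5 rad and about 2 mm below its start height. The arm is clear of everything, I never moved near the square box's lever, and the job is handed in at about 7 s.

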